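# Jack up the bead tray and hold it tipped

### The job

Tip the three beads out of the lanes of the hinged sorting tray into the trough along its back: slide the small yellow lever jack under the tray's front tab so that its saddle stands centred under the red lift mark, its handle still up. Then work the red handle: push it right down to its stop, let it come all the way up again, and push it right down a second time; finish while holding it there, with the tray raised on the jack and all the beads in the trough. Do not touch the tray or its stand with the arm, keep the jack upright on its base, and leave the other things on the table where they are.

Things in the scene. Friction and masses are not known exactly. Their poses are not given: they have to be found in the camera images.
- station: Tray's fixed stand. Origin on the table straight below the lift mark (tray down); +x runs from the mark to the hinge at the tray's far side, z up; yaw within 0.3 rad. Foot plate 8 mm high, x = 55 to 355 mm, 230 wide; rest pins 14 mm thick at x = 85, y = +-85; hinge cheeks 128 high at x = 260, y = +-108. Tray trough at x = 205 to 247. Under the tab, up to x = 55, the table is free for the jack.
- lift_mark (a point): Red disc, 28 mm across with a white dot, on top of the tray's aluminium front tab; the point is its centre, 104 mm above the table with the tray down, about 136 mm after a full jack stroke. Tab 60 mm wide (y), 6 mm thick, reaching 28 mm in front of the mark; underside 98 mm high. The tray (0.55 kg, 230 x 206 mm, walls 22 mm) begins 19 mm behind the mark and falls back by itself.
- jack: Loose yellow lever jack, about 0.6 kg, nose-heavy: grip its fin and slide it on the table. Origin on the table under the saddle's axis, +x its front, z up. Base 10 mm thick, 60 wide, x = -215 to +35 mm: it does not tip when the handle is pressed. Column 40 x 40, 70 high, at the origin. Handle pivot at x = 0, z = 60 mm; the red handle points to -x, rising 25 degrees at rest.
- fin (a point): Middle of the black grip fin fixed upright on the rear of the jack's base, at jack x = -190 mm, 50 mm above the table: 36 mm long (jack x), 20 mm thick (jack y), top 65 mm above the table. Grip it from above across its thickness; open space above and beside it.
- saddle (a point): Centre of the top of the jack's round steel saddle, 32 mm across; 84 mm above the table with the handle up. It rises straight up, 79 mm per rad of handle, 46 mm at full stroke; it meets the tab after about 14 mm. There is no ratchet: it goes down again with the handle.
- paddle (a point): Centre of the top face of the red paddle (40 x 40 mm, 10 mm thick) at the end of the jack's handle, 115 mm from the pivot. Handle up: jack x = -102, z = 113 mm above the table. Handle down: jack x = -115, z = 49 mm. Push it down with closed fingers from above, following its arc.
- jack_handle (a joint): Angle of the jack's handle (rad): 0 = up (at rest), 0.58 = down on its stop. A spring of 2 to 5 N at the paddle, and the tray's load (about 4 N more), return it: it comes up when let go.
- bead_red_center (a point): Centre of the red glass bead, 20 mm ball, 12 g; starts in the right (station -y) lane of the tray, lying against the front lip, and rolls back into the trough when the tray is tilted. Lying in the trough its centre is about 100 mm above the table, in a lane about 115 mm or more.
- bead_amber_center (a point): Centre of the amber glass bead, 20 mm ball, 12 g; starts in the middle lane of the tray, lying against the front lip, and rolls back into the trough when the tray is tilted. Lying in the trough its centre is about 100 mm above the table, in a lane about 115 mm or more.
- bead_blue_center (a point): Centre of the blue glass bead, 20 mm ball, 12 g; starts in the left (station +y) lane of the tray, lying against the front lip, and rolls back into the trough when the tray is tilted. Lying in the trough its centre is about 100 mm above the table, in a lane about 115 mm or more.
- bead_case: Clear plastic bead case, 170 x 120 x 42 mm, 0.6 kg, loose; on the other side of the tray's front from the jack. Leave alone.
- varnish: Amber jar with a black cap, 48 mm across, 85 mm high. Leave alone.
- spool: Black spool, 48 mm across, 50 mm high. Leave alone.
- brush: Wooden-handled brush lying flat, 180 mm long. Leave alone.
- pendant: Dark red round pendant stone, 44 mm across, 12 mm high. Leave alone.
- cup: Blue mug, 76 mm across, 85 mm high. Leave alone.

How it is judged:
By the outcome, as a careful person would: the job done as asked, in the order asked, and still so for the second after the job is handed in, while the arm keeps its last pose, push and grip.
It also fails if it takes over 67 s, if anything falls off the work surface, if the arm or the gripper's body presses on something with over 40 N, if the wrist force passes 120 N, or if a joint passes its speed limit or range.

### The arm

A 7-joint arm with a two-finger parallel gripper is mounted at the origin on the work surface. World frame = base frame: x ahead of the robot, y to its left, z up, the work surface at z = 0. Lengths are in m, angles in rad, forces in N, time in s.
With the tool pointing down it reaches from about 0.425 to 0.925 m from the base axis. Payload 6.8 kg.
Tool frame: the origin (TCP) lies on the centre line of the jaws, within the pads' length; the fingertips stand 11 mm ahead of it and the grasp point (between the pads) lies 8 mm behind it; z points along the fingers, y is the direction in which the jaws open and shut (so a half turn about z gives the same grasp; the last joint's range is limited). The gripper opens to 85 mm and grips with 20 to 120 N. Pads are 22 mm wide; open, the fingers measure 114 mm over their backs; the gripper's body (76 mm by 85 mm) begins 54 mm behind the grasp point. The pads swing forward as they close: fully open they stand 13 mm farther back than shut.
Start: joints at [-0.108, 0.477, 0.022, 1.555, -0.011, 1.109, -0.083], TCP at [0.675, 0, 0.242] pointing down, gripper open.
Joint ranges: [-2.96, 2.96], [-0.34, 2.1], [-1.41, 1.46], [0.24, 2.44], [-1.37, 4.51], [0.17, 1.92], [-2.96, 2.96]. Speed limits (rad/s): [2.39, 2.39, 3.14, 3.14, 3.14, 3.14, 3.14].

### API

Orientations are given as a rotation vector (axis times angle).
In Python, from bench import r gives the robot as it stands.
- The arm moves only by the tool send_rows, never from a script. Its argument "deltas" is a list of rows, each a list of 7 numbers: the opening, from 0 (shut) to 1 (fully open), then the shift along the tool's x, y, z as a fraction of full scale, then the turn, a rotation vector about the tool's x, y, z as a fraction of full scale. In form: [[hand, x, y, z, ax, ay, az], ...]. A call has 1 to 20 rows; each row is the pose to reach, as a shift and turn from the pose commanded when the call began, along the tool's axes at that moment, turning the shorter way round; what a row does not reach only later rows make up. Full scale, the value 1, is 150 mm for a shift and 180 degrees for a turn. A row lasts 1/12 s, in which the tool goes at most 41.7 mm and 7.16 degrees, less where a joint would pass 70% of its speed; a pose out of reach is approached as far as the arm can. A call with a number of a shift or a turn outside -1 to 1 is refused whole. A call with a gripper value outside its range is refused whole. The fingers move at their own pace and stop on an object; "squeeze" is the grip in N (left out, the last holds). Time passes only in rows, so rows that repeat a pose let the fingers close. It gives the time, the measured TCP pose, the force and the opening at its end, in the units of the state.
- r.get_obs(): the state, without advancing time (a new reading comes with each control period).
- r.grab_frame(name): name is "scene" or "side" or "wrist"; returns a dict with "pixels" (384x512x3 uint8, red, green, blue), "camera_matrix" (3x3 intrinsics, pixels), "dist_coeffs" ([k1, k2, p1, p2, k3] as OpenCV has them; the pictures are not rectified), "rvec" (rotation vector, rad) and "tvec" (3), from world to camera coordinates, as OpenCV has them. Camera axes: x right, y down, z forward; pixel columns grow to the right and rows downward; lengths in m; the calibration is good to about 2 mm. A picture is of the moment at which its call begins. There is no depth.
- r.hand_in(): hands the job in, once; it reports no verdict.
The state is a dict: "clock": time; "joints": joint angles; "qvel": joint speeds; "tau": joint torques, N m; "tcp_pos": TCP position; "orientation": TCP orientation; "contact_force": force on the tool from outside, world axes, zero at the start; "moment": the same for the moment, N m; "grip_width": finger opening in m.
Only numpy, scipy, OpenCV 4.12 (cv2) and the standard library are available. Lean on these libraries where they do the work, as an engineer would, in place of code of your own. Each camera call takes 0.05 s, during which the arm holds its last target. There are 200 camera calls.

## Working session

There is one attempt and no reset: what is moved stays moved. The work goes in short steps, Python scripts to look and compute and a tool call to move; the robot and the scene stay as the last step left them, time stands still between calls to the robot, and variables do not carry over. Pictures are saved under pics/ and viewed, about 8 in all and at most 12, crops included, and the job is handed in when it is done.

Besides the shell and the picture viewer there is one more tool, called after "Emit:" by a JSON object that holds its "api" and its "payload". send_rows: Moves the arm, as the interface text tells. Shift numbers are shares of 150 mm and turn numbers shares of 180 degrees, none past 1 either way. Its arguments: {"type":"object","properties":{"deltas":{"type":"array","items":{"type":"array","items":{"type":"number"}}},"squeeze":{"type":"number"}},"required":["deltas"]}

```bash
mkdir -p pics; ls
cat > h.py <<'E'
import numpy as np, cv2
from bench import r
from scipy.spatial.transform import Rotation as R
def snap(cam,name,scale=1.5,crop=None):
    f=r.grab_frame(cam); np.savez(f'pics/{name}.npz',**f)
    im=cv2.cvtColor(np.asarray(f['pixels']),cv2.COLOR_RGB2BGR)
    if crop: u0,v0,u1,v1=crop; im=im[v0:v1,u0:u1]
    cv2.imwrite(f'pics/{name}.png',cv2.resize(im,None,fx=scale,fy=scale,interpolation=cv2.INTER_CUBIC)); return f
def load(n): return dict(np.load(f'pics/{n}.npz'))
def ray(f,uv):
    p=cv2.undistortPoints(np.array([[uv]],float),f['camera_matrix'],np.array(f['dist_coeffs'],float))[0,0]
    M=cv2.Rodrigues(np.array(f['rvec'],float))[0]; t=np.array(f['tvec'],float).ravel()
    return -M.T@t, M.T@np.array([p[0],p[1],1])
def at_z(f,uv,z):
    o,d=ray(f,uv); return o+d*(z-o[2])/d[2]
def proj(f,P):
    return cv2.projectPoints(np.atleast_2d(np.array(P,float)),np.array(f['rvec'],float),np.array(f['tvec'],float),f['camera_matrix'],np.array(f['dist_coeffs'],float))[0][:,0]
E
python3 - <<'E'
from h import *
a=snap('scene','s0');b=snap('side','d0')
A=cv2.imread('pics/s0.png');print(A.shape)
o=r.get_obs();print(o)
E
```

```text
pics
(576, 768, 3)
{'clock': 0.1, 'joints': array([-0.10809977,  0.47774359,  0.02235256,  1.55631661, -0.01150488,
        1.10931294, -0.08310611]), 'qvel': array([-0.00013962, -0.00163668,  0.00158078, -0.00102499,  0.00010926,
       -0.00022543, -0.00100786]), 'tau': array([ 5.69385389e-03, -5.97765398e+01,  1.61440808e+00, -2.81952703e+01,
        1.29656185e-02,  5.02699884e-03, -1.13572563e-05]), 'tcp_pos': array([ 6.74496641e-01, -1.34191308e-05,  2.41420769e-01]), 'orientation': array([-2.22067414e+00, -2.22068100e+00,  1.96377013e-03]), 'contact_force': array([-0.19561443, -0.39567055,  0.2091952 ]), 'moment': array([ 0.0420527 , -0.02823896, -0.0072581 ]), 'grip_width': 0.08516999141587843}
```

View pics/s0.png

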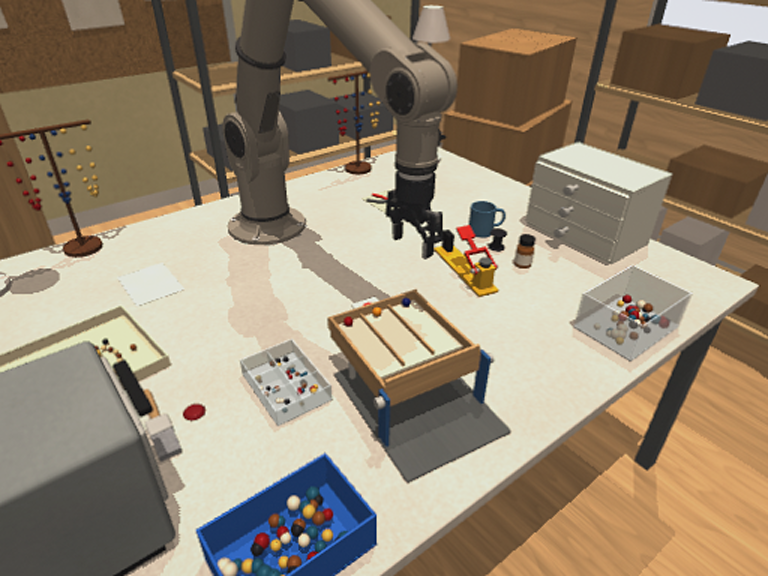

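View pics/d0.png

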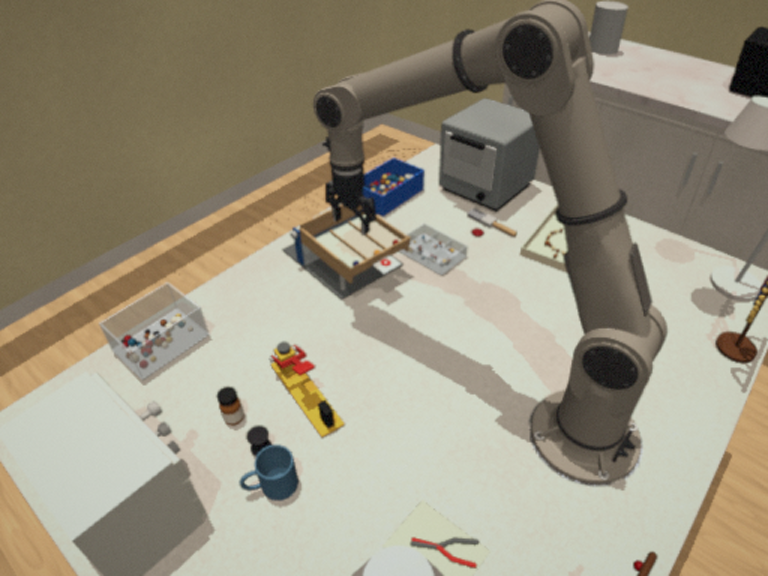

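The scene view shows the tray at the centre with beads at (348,321), (377,311) and (406,302), and the jack at about (470,265). In the side view, the saddle is at (284,347), the fin at (326,409) and the lift mark at (386,262).

Run:
```python
from h import *
s=load('s0');d=load('d0')
q=lambda f,u,v,z,n: print(n,at_z(f,(u/1.5,v/1.5),z).round(4))
q(d,386,262,.104,'mark'); q(s,367,301,.104,'mark s')
q(d,284,347,.084,'saddle d'); q(s,486,263,.084,'saddle s')
q(d,326,408,.065,'fin d'); q(s,447,237,.065,'fin s')
q(s,410,478,.008,'plate RR (355,-115)'); q(s,510,432,.008,'plate RL (355,115)')
q(s,348,321,.125,'red');q(s,377,311,.125,'amber');q(s,406,302,.125,'blue')
q(d,340,433,.01,'base rear a');q(d,318,433,.01,'base rear b')
q(d,228,400,.085,'varnish');q(d,259,438,.05,'spool');q(d,277,460,.085,'cup');q(d,435,240,.042,'case')
for n,f in (('side',d),('scene',s)):
  im=f['pixels'].astype(int); R_,G,B=im[...,0],im[...,1],im[...,2]
  m=((R_>140)&(G<70)&(B<70)).astype('uint8')
  k,l,st,c=cv2.connectedComponentsWithStats(m)
  for i in range(1,k):
    if st[i,4]>8: print(n,st[i],(c[i]*1.5).round(0))
# zoomed composite
a=cv2.resize(d['pixels'][150:300,150:290,::-1],None,fx=3.5,fy=3.5,interpolation=cv2.INTER_CUBIC)
cv2.imwrite('pics/z1.png',a)
```

```text
mark [ 0.6304 -0.0771  0.104 ]
mark s [ 0.6148 -0.0703  0.104 ]
saddle d [0.6252 0.29   0.084 ]
saddle s [0.6435 0.2764 0.084 ]
fin d [0.4411 0.3396 0.065 ]
fin s [0.467  0.3118 0.065 ]
plate RR (355,-115) [ 0.964  -0.2371  0.008 ]
plate RL (355,115) [ 1.0009 -0.0243  0.008 ]
red [ 0.669  -0.1577  0.125 ]
amber [ 0.678  -0.0911  0.125 ]
blue [ 0.6901 -0.0232  0.125 ]
base rear a [0.404 0.341 0.01 ]
base rear b [0.44   0.3717 0.01  ]
varnish [0.6018 0.4694 0.085 ]
spool [0.5016 0.476  0.05  ]
cup [0.4146 0.4967 0.085 ]
case [ 0.6368 -0.3063  0.042 ]
side [183 232  26  18 141] [297. 363.]
side [291 364  26  14  57] [455. 557.]
scene [249 129   9   4   9] [380. 196.]
scene [305 150  23  29 136] [470. 240.]
scene [422 207   4   3  10] [635. 312.]
scene [231 211   3   4   9] [348. 318.]
scene [124 272  10   6  34] [194. 412.]
scene [216 340   5   4  15] [327. 512.]
scene [186 351   5   6  19] [281. 530.]
scene [171 356   6   7  32] [260. 538.]
scene [206 368   5   4   9] [312. 554.]
```

View pics/z1.png

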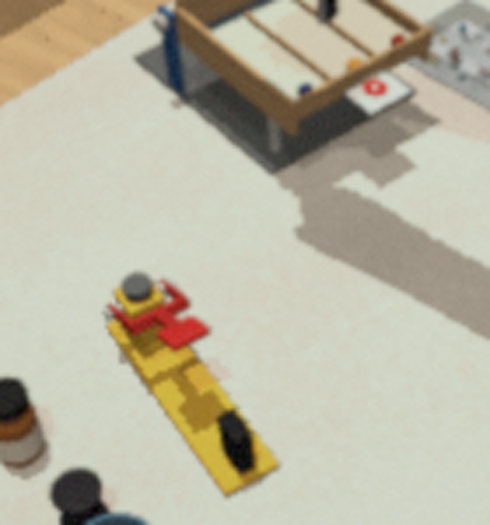

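The zoom puts the saddle at side pixel (189,232), the fin top at (217,269), the mark at (257,175) and the base's rear corners at (229,283) and (215,291). I'll recompute with these and move over for a wrist view.

Run:
```python
from h import *
s=load('s0');d=load('d0')
q=lambda f,u,v,z,n: print(n,at_z(f,(u,v),z).round(4))
q(d,257.1,175.1,.104,'mark')
q(d,189.1,231.7,.084,'saddle d'); q(s,324,175.3,.084,'saddle s')
q(d,216.9,269.4,.065,'fin d')
q(d,229.4,282.6,.01,'base -215,-30');q(d,214.9,291.4,.01,'base -215,30');q(d,203.1,244.6,.113,'paddle')
print(ray(d,(250,190))[0],ray(s,(250,190))[0])
w=r.grab_frame('wrist'); C=ray(w,(256,192)); o=r.get_obs(); M=R.from_rotvec(o['orientation'])
print('wrist cam in tool',M.inv().apply(C[0]-o['tcp_pos']),M.inv().apply(C[1]),w['camera_matrix'][0,0]); print(M.as_matrix().round(3))
```

```text
mark [ 0.6293 -0.0745  0.104 ]
saddle d [0.6246 0.2917 0.084 ]
saddle s [0.6433 0.2765 0.084 ]
fin d [0.4493 0.3333 0.065 ]
base -215,-30 [0.4133 0.3184 0.01  ]
base -215,30 [0.4255 0.3729 0.01  ]
paddle [0.5245 0.3153 0.113 ]
[-0.12739529  0.79002477  1.03200018] [ 1.38760391 -0.63463824  0.81381154]
wrist cam in tool [ 0.07669943 -0.00038911 -0.13142399] [-0.31002179  0.00820877  0.95086306] 285.1795440569095
[[-0.     1.    -0.001]
 [ 1.     0.    -0.   ]
 [-0.    -0.001 -1.   ]]
```

Emit:
{"api": "send_rows", "payload": {"deltas": [[1, 0.25, -0.19, 0, 0, 0, 0], [1, 0.5, -0.38, 0, 0, 0, 0], [1, 0.75, -0.56, 0, 0, 0, 0], [1, 1, -0.75, 0, 0, 0, 0], [1, 1, -0.75, 0, 0, 0, 0], [1, 1, -0.75, 0, 0, 0, 0]]}}

```text
clock: 0.65
tcp_pos: [0.5589, 0.1562, 0.2422]
orientation: [-2.209, -2.229, -0.001]
contact_force: [0.3, -0.4, 0.7]
grip_width: 0.0853
```

Emit:
{"api": "send_rows", "payload": {"deltas": [[1, 0.25, -0.19, 0, 0, 0, -0.036], [1, 0.5, -0.38, 0, 0, 0, -0.072], [1, 0.75, -0.56, 0, 0, 0, -0.108], [1, 1, -0.75, 0, 0, 0, -0.144], [1, 1, -0.75, 0, 0, 0, -0.18], [1, 1, -0.75, 0, 0, 0, -0.216], [1, 1, -0.75, 0, 0, 0, -0.252], [1, 1, -0.75, 0, 0, 0, -0.288], [1, 1, -0.75, 0, 0, 0, -0.324], [1, 1, -0.75, 0, 0, 0, -0.36], [1, 1, -0.75, 0, 0, 0, -0.396], [1, 1, -0.75, 0, 0, 0, -0.428], [1, 1, -0.75, 0, 0, 0, -0.428], [1, 1, -0.75, 0, 0, 0, -0.428]]}}

```text
clock: 1.82
tcp_pos: [0.4505, 0.2994, 0.2421]
orientation: [-0.361, -3.121, 0.0]
contact_force: [0.4, -0.7, -0.1]
grip_width: 0.0853
```

Run:
```python
from h import *
snap('wrist','w1',1.4); o=r.get_obs(); print(o['clock'],o['tcp_pos'],o['joints'].round(2)); print(R.from_rotvec(o['orientation']).as_matrix().round(3))
```

```text
1.8667 [0.45039922 0.29951698 0.24214103] [-0.41  0.28 -0.35  1.86  0.11  1.02  0.53]
[[-0.974  0.228 -0.   ]
 [ 0.228  0.974 -0.   ]
 [ 0.    -0.    -1.   ]]
```

View pics/w1.png

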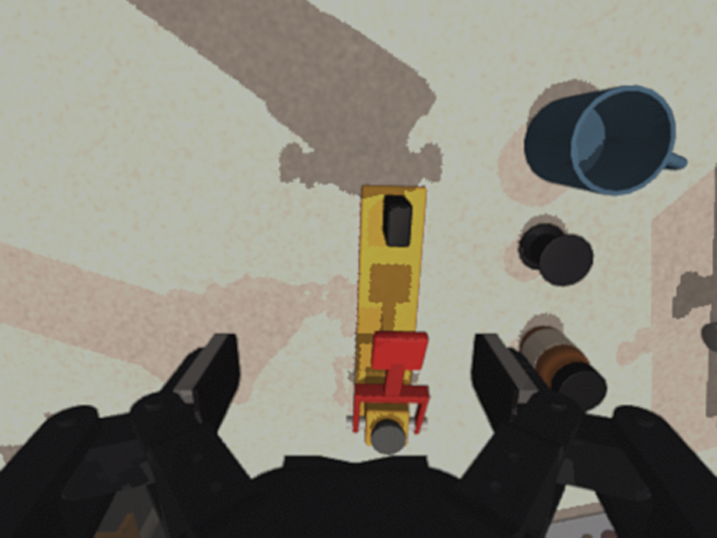

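Wrist view, in picture pixels at 1.4 scale: saddle (389,434), paddle (400,351), fin (399,220) and base rear corners (362,186) and (425,188).

Run:
```python
from h import *
w=load('w1')
P={}
for n,u,v,z in [('saddle',389,434,.084),('paddle',400,351,.113),('cA',362,186,.01),('cB',425,188,.01),('L2',356,335,.01),('R2',416.5,325,.01),('finTop',401,221,.065)]:
  P[n]=at_z(w,(u/1.4,v/1.4),z); print(n,P[n].round(4))
m=(P['cA']+P['cB'])/2; a=(P['saddle']-m)[:2]; print('rear->saddle',np.linalg.norm(a),np.degrees(np.arctan2(a[1],a[0])))
for n in ('cA','L2'),('cB','R2'):
  e=(P[n[1]]-P[n[0]])[:2]; print(n,np.degrees(np.arctan2(e[1],e[0])))
a=(P['saddle']-P['paddle'])[:2]; print(np.linalg.norm(a),np.degrees(np.arctan2(a[1],a[0])))
u=(P['saddle']-m)[:2];u/=np.linalg.norm(u);print('fin from saddle',P['saddle'][:2]-.19*u,' from rear',m[:2]+.025*u, 'wid',np.linalg.norm(P['cA']-P['cB']))
```

```text
saddle [0.6248 0.2904 0.084 ]
paddle [0.529  0.3162 0.113 ]
cA [0.4174 0.3149 0.01  ]
cB [0.4321 0.3699 0.01  ]
L2 [0.561  0.2757 0.01  ]
R2 [0.5641 0.3373 0.01  ]
finTop [0.4447 0.3391 0.065 ]
rear->saddle 0.20672209769127092 -14.56421371001947
('cA', 'L2') -15.276972573088292
('cB', 'R2') -13.877925995903796
0.09915963641676129 -15.03213777278532
fin from saddle [0.44089686 0.33821052]  from rear [0.44890877 0.33612892] wid 0.056935488579077674
```

Emit:
{"api": "send_rows", "payload": {"deltas": [[1, 0.054, 0.12, 0.2, 0, 0, 0.004], [1, 0.107, 0.24, 0.4, 0, 0, 0.008], [1, 0.107, 0.24, 0.6, 0, 0, 0.008], [1, 0.107, 0.24, 0.75, 0, 0, 0.008], [1, 0.107, 0.24, 0.8, 0, 0, 0.008], [1, 0.107, 0.24, 0.8, 0, 0, 0.008]]}}

```text
clock: 2.37
tcp_pos: [0.4416, 0.3376, 0.1204]
orientation: [-0.396, -3.114, 0.005]
contact_force: [-0.9, 1.2, 0.1]
grip_width: 0.0856
```

Run:
```python
from h import *
snap('wrist','w2',1.4); o=r.get_obs(); print(o['clock'],o['tcp_pos'],o['joints'].round(2))
```

```text
2.4167 [0.44247861 0.33838649 0.12211982] [-0.5   0.45 -0.33  1.93  0.2   0.79  0.37]
```

View pics/w2.png

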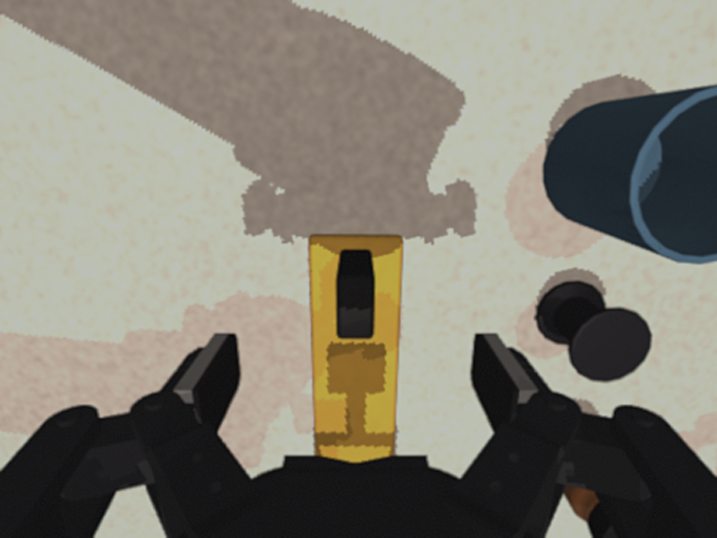

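The fin is centred between the jaws at (355,295), and the jack is aligned with the tool. Next I'll descend and grip.

Emit:
{"api": "send_rows", "payload": {"deltas": [[1, 0, 0, 0.15, 0, 0, 0], [1, 0, 0, 0.3, 0, 0, 0], [1, 0, 0, 0.45, 0, 0, 0], [1, 0, 0, 0.53, 0, 0, 0], [1, 0, 0, 0.53, 0, 0, 0], [1, 0, 0, 0.53, 0, 0, 0], [0.5, 0, 0, 0.53, 0, 0, 0], [0, 0, 0, 0.53, 0, 0, 0], [0, 0, 0, 0.53, 0, 0, 0], [0, 0, 0, 0.53, 0, 0, 0], [0, 0, 0, 0.53, 0, 0, 0], [0, 0, 0, 0.53, 0, 0, 0], [0, 0, 0, 0.53, 0, 0, 0], [0, 0, 0, 0.53, 0, 0, 0]], "squeeze": 90}}

```text
clock: 3.58
tcp_pos: [0.4426, 0.3384, 0.0434]
orientation: [0.397, 3.116, -0.001]
contact_force: [-1.4, -1.3, 6.4]
grip_width: 0.0192
```

Run:
```python
from h import *
o=r.get_obs(); print(o['clock'],o['tcp_pos'],o['joints'].round(2),o['grip_width'],o['contact_force'])
M=R.from_rotvec(o['orientation']).as_matrix(); print(M.round(3))
d=load('d0'); print('mark',at_z(d,(257.1,175.1),.104))
```

```text
3.5833 [0.4425619 0.338411  0.0434346] [-0.54  0.57 -0.29  1.97  0.26  0.64  0.32] 0.019151309929735197 [-1.36638403 -1.30992474  6.40481949]
[[-0.968  0.25  -0.   ]
 [ 0.25   0.968 -0.   ]
 [-0.    -0.    -1.   ]]
mark [ 0.62929929 -0.07447816  0.104     ]
```

Emit:
{"api": "send_rows", "payload": {"deltas": [[0, -0.009, -0.035, 0, 0, 0, 0], [0, -0.026, -0.105, 0, 0, 0, 0], [0, -0.043, -0.175, 0, 0, 0, 0], [0, -0.061, -0.245, 0, 0, 0, 0], [0, -0.078, -0.315, 0, 0, 0, 0], [0, -0.095, -0.385, 0, 0, 0, 0], [0, -0.112, -0.455, 0, 0, 0, 0], [0, -0.13, -0.525, 0, 0, 0, 0], [0, -0.147, -0.595, 0, 0, 0, 0], [0, -0.164, -0.665, 0, 0, 0, 0], [0, -0.181, -0.735, 0, 0, 0, 0], [0, -0.199, -0.805, 0, 0, 0, 0], [0, -0.216, -0.875, 0, 0, 0, 0], [0, -0.233, -0.945, 0, 0, 0, 0], [0, -0.242, -0.98, 0, 0, 0, 0], [0, -0.242, -0.98, 0, 0, 0, 0]]}}

```text
clock: 4.92
tcp_pos: [0.4419, 0.1878, 0.0434]
orientation: [0.391, 3.115, 0.003]
contact_force: [1.8, 2.2, 3.6]
grip_width: 0.0187
```

Run:
```python
from h import *
o=r.get_obs(); print(o['clock'],o['tcp_pos'],o['joints'].round(2),o['grip_width'],o['contact_force'])
M=R.from_rotvec(o['orientation']).as_matrix(); print(M.round(3))
f=snap('side','d1',4,(150,110,300,250))
```

```text
4.9167 [0.44194467 0.1878349  0.04344531] [-0.29  0.48 -0.3   2.15  0.27  0.54  0.54] 0.01874300907984657 [1.78641911 2.21071341 3.59131076]
[[-0.969  0.247  0.002]
 [ 0.247  0.969  0.002]
 [-0.002  0.002 -1.   ]]
```

View pics/d1.png

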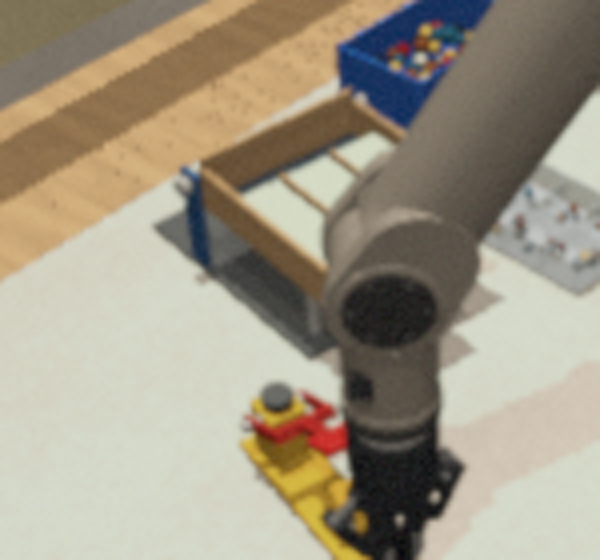

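The jack is gripped and upright, with its saddle at crop (277,396), which is side pixel (219.3,209).

Run:
```python
from h import *
f=load('d1'); S=at_z(f,(150+(277+.5)/4-.5,110+396.5/4-.5),.084); t=np.array([.4419,.1878]); print(S, S[:2]-t, np.linalg.norm(S[:2]-t), np.degrees(np.arctan2(*(S[:2]-t)[::-1])))
# mark by segmentation in d0
d=load('d0'); im=d['pixels'].astype(int)[165:186,245:270]
m=((im[...,0]-im[...,1]>50)); v,u=np.nonzero(m); print(u.mean()+245,v.mean()+165,m.sum(),u.min(),u.max(),v.min(),v.max())
g=im.copy();print((im[...,0]-im[...,1])[4:17,5:20])
```

```text
[0.62650431 0.14441303 0.084     ] [ 0.18460431 -0.04338697] 0.18963433145387906 -13.226009104659164
255.96153846153845 173.73076923076923 26 5 15 2 11
[[ 45  43  38  30  29  23  26  23  22  21  19  15  15  11   7]
 [ 33  31  26  22  21  23  20  15   8   7   3   6  10  10   9]
 [ 25  23  22  19  23  22  19  13   3  -1  -4  -3   5   9  10]
 [ 20  22  22  21  24  44  50  43  24   5  -4  -5  -4  -1   5]
 [ 21  18  15  32  69  97  92  84  74  45  11  -3  -5  -5  -2]
 [ 16  10  10  39 102 126  65  56 102 108  41   4  -4  -5  -5]
 [  7   6   8  30  91 130  75  69 114 125  53   8  -4  -5  -5]
 [  5   5   5  14  42  92 103 109 111  82  27   1  -5  -5  -6]
 [  4   5   2   0   4  15  28  38  25  14   2  -5  -5  -4  -3]
 [  4   3  -1  -5  -4  -4  -1   1  -1  -4  -6  -5  -3  -2   1]
 [  1   1  -1  -4  -5  -6  -5  -5  -4  -5  -4  -3  -1   4   6]
 [ -1   3   2  -1  -5  -6  -4  -5  -4  -3  -1   3   6   7   8]
 [  0   1   2  -1  -5  -3  -4  -5  -3   1   5   8   7   7   8]]
```

Emit:
{"api": "send_rows", "payload": {"deltas": [[0, -0.009, -0.035, 0, 0, 0, 0], [0, -0.026, -0.105, 0, 0, 0, 0], [0, -0.043, -0.175, 0, 0, 0, 0], [0, -0.061, -0.245, 0, 0, 0, 0], [0, -0.078, -0.315, 0, 0, 0, 0], [0, -0.095, -0.385, 0, 0, 0, 0], [0, -0.112, -0.455, 0, 0, 0, 0], [0, -0.13, -0.525, 0, 0, 0, 0], [0, -0.147, -0.595, 0, 0, 0, 0], [0, -0.164, -0.665, 0, 0, 0, 0], [0, -0.181, -0.735, 0, 0, 0, 0], [0, -0.199, -0.805, 0, 0, 0, 0], [0, -0.216, -0.875, 0, 0, 0, 0], [0, -0.227, -0.945, 0, 0, 0, 0], [0, -0.232, -0.98, 0, 0, 0, 0], [0, -0.232, -0.98, 0, 0, 0, 0]]}}

```text
clock: 6.3
tcp_pos: [0.4394, 0.0369, 0.0434]
orientation: [0.391, 3.115, 0.002]
contact_force: [2.2, 2.7, 4.7]
grip_width: 0.0189
```

Run:
```python
from h import *
o=r.get_obs(); print(o['clock'],o['tcp_pos'],o['joints'].round(2),o['grip_width'],o['contact_force'])
M=R.from_rotvec(o['orientation']).as_matrix(); print(M.round(3))
a=r.grab_frame('side');b=r.grab_frame('scene')
np.savez('pics/d2.npz',**a);np.savez('pics/s2.npz',**b)
A=cv2.resize(a['pixels'][140:250,190:300,::-1],None,fx=3.6,fy=3.6,interpolation=cv2.INTER_CUBIC)
B=cv2.resize(b['pixels'][140:250,200:310,::-1],None,fx=3.6,fy=3.6,interpolation=cv2.INTER_CUBIC)
cv2.imwrite('pics/c2.png',np.hstack([A,B])); print('mark',at_z(load('d0'),(256.9,174.5),.104))
```

```text
6.3 [0.43940158 0.03690725 0.04342283] [ 0.03  0.44 -0.3   2.23  0.26  0.5   0.85] 0.01886810425243572 [2.15509406 2.68671869 4.68448251]
[[-0.969  0.247  0.003]
 [ 0.247  0.969  0.001]
 [-0.002  0.002 -1.   ]]
mark [ 0.6323734  -0.07684772  0.104     ]
```

View pics/c2.png

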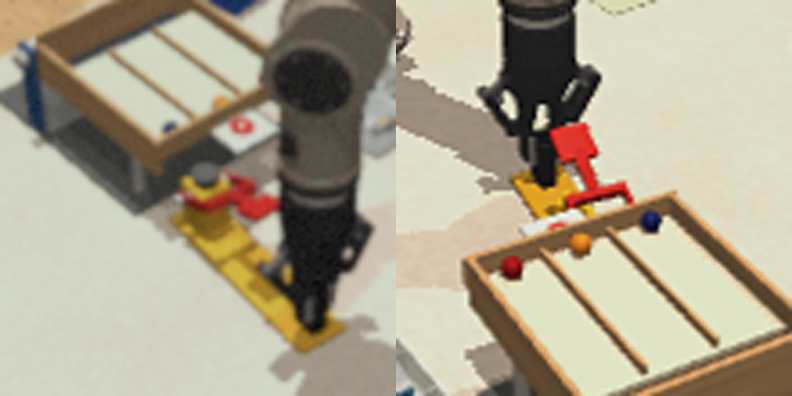

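In the side crop (left) the mark is at (242,126) and the saddle at (206,173), both visible in one picture. The beads are still at the front.

Run:
```python
from h import *
a=load('d2'); c=lambda u,v:(190+(u+.5)/3.6-.5,140+(v+.5)/3.6-.5)
im=a['pixels'].astype(float); w=np.clip(im[...,0]-im[...,1]-25,0,None); w[:168]=0;w[182:]=0;w[:,:250]=0;w[:,265:]=0
v,u=np.mgrid[:384,:512]; mp=((u*w).sum()/w.sum(),(v*w).sum()/w.sum())
# saddle: grey, dark pixels
sub=im[180:198,238:256]; print(sub.mean(2).astype(int)); print((sub.max(2)-sub.min(2)).astype(int))
M=at_z(a,mp,.104);S=at_z(a,c(206,173),.084); t=r.get_obs()['tcp_pos']
print(mp,c(242,126),M,S,S-t,np.degrees(np.arctan2(S[1]-t[1],S[0]-t[0])))
```

```text
[[ 77  79  76  72  70  60  55  54  55  50  55  53  55  70 102 151 191 207]
 [ 78  73  66  61  57  54  53  50  55  53  53  53  54  52  64  89 145 182]
 [ 71  64  56  54  52  52  54  53  54  55  52  55  49  53  52  53  84 130]
 [ 60  50  54  49  52  52  52  50  53  53  52  53  54  52  55  51  58  78]
 [ 58  55  52  52  52  54  54  56  55  56  52  56  53  54  48  56  70  95]
 [ 51  59  55  53  50  55  67  81  86  88  82  70  63  57  67  88 105 115]
 [ 52  55  53  52  60  72  93  96 101 101 101  93  87  91 106 115 121 123]
 [ 50  52  53  55  64  87  99 102 104 104 104 101  96 109 120 121 126 126]
 [ 52  53  57  72  78  93  98 103 106 101 103 103 101 138 142 116 114 116]
 [ 50  58  82 114 121 107  95  95  96  99  93  89  94 144 156 121  83  80]
 [ 55  62  93 131 141 122  82  77  78  76  70  68  91 134 148 119  66  58]
 [ 49  58  84 116 136 129  93  66  53  53  46  68  98 131 139 116  86  78]
 [ 58  65  78  97 120 133 130 112  84  79  88 100 116 118 117 107  99  96]
 [ 75  93  98 110 132 137 138 139 133 128 120 109 111 102  95  91  89  89]
 [131 160 139 107 116 117 117 136 138 127 115 103 
[... 1140 characters left out ...]
6  63  76]
 [  7  26  73  91 106 123 126 108  91  89  93 111 122 130 128 114 100 109]
 [ 16  48  83  78  58  84 129 136 131 131 129 123 122 122 128 128 123 133]
 [  9  18  43  74  75  91 127 138 139 130 123 119 132 137 133 131 131 136]
 [ 10  14  25  57  92 104 117 132 133 128 131 127 129 126 121 112 110 117]
 [ 17  16  24  52  72  87  96 110 115 117 123 122 115 120 113  93  70  82]
 [ 23  24  34  62  74  78  79  83  84 102 118 116 115 107  92  71  43  68]]
(np.float64(256.11176470588236), np.float64(173.94171122994652)) (256.8611111111111, 174.63888888888889) [ 0.63708858 -0.07753426  0.104     ] [ 0.62561238 -0.00853692  0.084     ] [ 0.18618009 -0.04549498  0.04059328] -13.731705519948473
```

Run:
```python
from h import *
t=r.get_obs()['tcp_pos']
for n in ('d0','d2'):
  im=load(n)['pixels'].astype(float); w=np.clip(im[...,0]-im[...,1]-22,0,60)[171:179,252:263]
  v,u=np.mgrid[171:179,252:263]; mp=((u*w).sum()/w.sum(),(v*w).sum()/w.sum()); M=at_z(load(n),mp,.104); print(n,mp,M.round(4))
S=at_z(load('d2'),(246.8,187.4),.084); print('S',S.round(4),'M-S',(M-S)[:2],(S-t)[:2])
rel=np.array([.1838,-.0468]); print('other est M-S',M[:2]-(t[:2]+rel))
```

```text
d0 (np.float64(256.5401360544218), np.float64(174.434693877551)) [ 0.6337 -0.0763  0.104 ]
d2 (np.float64(256.59504132231405), np.float64(174.43870523415978)) [ 0.6336 -0.0764  0.104 ]
S [ 0.627  -0.0097  0.084 ] M-S [ 0.00659487 -0.06667789] [ 0.18753079 -0.04665023]
other est M-S [ 0.01032566 -0.06652812]
```

Emit:
{"api": "send_rows", "payload": {"deltas": [[0, -0.01, -0.04, 0, 0, 0, 0], [0, -0.025, -0.1, 0, 0, 0, 0], [0, -0.045, -0.16, 0, 0, 0, 0], [0, -0.065, -0.22, 0, 0, 0, 0], [0, -0.085, -0.28, 0, 0, 0, 0], [0, -0.11, -0.34, 0, 0, 0, 0], [0, -0.135, -0.39, 0, 0, 0, 0], [0, -0.157, -0.414, 0, 0, 0, 0], [0, -0.157, -0.414, 0, 0, 0, 0], [0, -0.157, -0.414, 0, 0, 0, 0], [0, -0.157, -0.414, 0, 0, 0, 0]]}}

```text
clock: 7.32
tcp_pos: [0.4455, -0.0275, 0.0434]
orientation: [-0.387, -3.118, -0.002]
contact_force: [-3.9, 8.7, 13.3]
grip_width: 0.0192
```

Run:
```python
from h import *
o=r.get_obs(); print(o['clock'],o['tcp_pos'],o['joints'].round(2),o['grip_width'],o['contact_force'])
M=R.from_rotvec(o['orientation']).as_matrix(); print(M.round(3))
a=r.grab_frame('side');b=r.grab_frame('scene')
np.savez('pics/d3.npz',**a);np.savez('pics/s3.npz',**b)
A=cv2.resize(a['pixels'][140:240,210:310,::-1],None,fx=4,fy=4,interpolation=cv2.INTER_CUBIC)
B=cv2.resize(b['pixels'][140:240,210:310,::-1],None,fx=4,fy=4,interpolation=cv2.INTER_CUBIC)
cv2.imwrite('pics/c3.png',np.hstack([A,B]))
```

```text
7.3167 [ 0.44546176 -0.02745596  0.04338087] [ 0.17  0.45 -0.3   2.22  0.26  0.51  1.  ] 0.019249423176759543 [-3.91555464  8.68967588 13.25833214]
[[-0.97   0.244  0.   ]
 [ 0.244  0.97   0.001]
 [ 0.     0.001 -1.   ]]
```

View pics/c3.png

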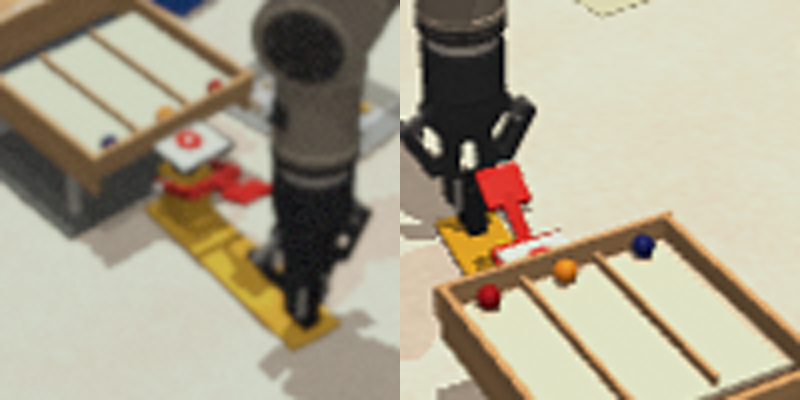

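The saddle is now hidden under the tab. In the side crop the mark is at (189,141), the handle is up, and the base's rear corners are at (338,322) and (296,349). I'll check the pose from the base corners.

Run:
```python
from h import *
f=load('d3'); im=f['pixels'].astype(float); w=np.clip(im[...,0]-im[...,1]-22,0,60)[171:179,252:263]
v,u=np.mgrid[171:179,252:263]; mp=((u*w).sum()/w.sum(),(v*w).sum()/w.sum()); M=at_z(f,mp,.104); print('mark',mp,M.round(4))
def pt(u,v,z,s=4,o=(210,140),g=f): return at_z(g,(o[0]+(u+.5)/s-.5,o[1]+(v+.5)/s-.5),z)
a,b,c=pt(338,322,.01),pt(296,349,.01),pt(150,208,.01)
print(a,b,c); e=(c-b)[:2]; print('L',np.linalg.norm(e),np.degrees(np.arctan2(e[1],e[0])))
t=r.get_obs()['tcp_pos']
g=load('d2'); P=lambda u,v: pt(u,v,.01,3.6,(190,140),g)
a2,b2,c2=P(345,325),P(304,351),P(173,218); e=(c2-b2)[:2]; print('d2',a2,b2,c2,np.linalg.norm(e),np.degrees(np.arctan2(e[1],e[0])))
# predicted overlay of mark-centred jack
th=np.radians(-14); ux=np.array([np.cos(th),np.sin(th)]); uy=np.array([-ux[1],ux[0]])
print(r.get_obs()['contact_force'],'S pred',t[:2]+[.1855,-.0463])
```

```text
mark (np.float64(256.59046961325964), np.float64(174.4364640883978)) [ 0.6336 -0.0764  0.104 ]
[ 0.42016128 -0.04504147  0.01      ] [0.42949357 0.00834011 0.01      ] [ 0.66696609 -0.05299989  0.01      ]
L 0.24526677804788316 -14.483135457296095
d2 [0.41483879 0.01617616 0.01      ] [0.42504238 0.07098019 0.01      ] [0.66148572 0.01039807 0.01      ] 0.2440812368010644 -14.371303291832167
[-3.01409188  8.48354425 13.80746896] S pred [ 0.63095443 -0.07371167]
```

Emit:
{"api": "send_rows", "payload": {"deltas": [[0, -0.015, -0.003, 0, 0, 0, 0], [0, -0.015, -0.003, 0, 0, 0, 0], [0, -0.015, -0.003, 0, 0, 0, 0], [0, -0.015, -0.003, 0, 0, 0, 0]]}}

```text
clock: 7.75
tcp_pos: [0.4455, -0.0274, 0.0433]
orientation: [-0.385, -3.114, -0.002]
contact_force: [-11.2, 12.8, 22.1]
grip_width: 0.0188
```

Emit:
{"api": "send_rows", "payload": {"deltas": [[0.3, 0, 0, 0, 0, 0, 0], [0.7, 0, 0, 0, 0, 0, 0], [0.7, 0, 0, 0, 0, 0, 0], [0.7, 0, 0, 0, 0, 0, 0], [0.7, 0, 0, 0, 0, 0, 0], [0.7, 0, 0, -0.2, 0, 0, 0], [0.7, 0, 0, -0.45, 0, 0, 0], [0.7, 0, 0, -0.7, 0, 0, 0], [0.3, 0, 0, -0.9, 0, 0, 0], [0, 0, 0, -0.9, 0, 0, 0], [0, 0, 0, -0.9, 0, 0, 0], [0, 0, 0, -0.9, 0, 0, 0], [0, 0, 0, -0.9, 0, 0, 0]]}}

```text
clock: 8.83
tcp_pos: [0.4466, -0.031, 0.1766]
orientation: [-0.394, -3.114, 0.0]
contact_force: [-0.8, 0.8, -0.2]
grip_width: 0.0003
```

Run:
```python
from h import *
o=r.get_obs(); print(o['clock'],o['tcp_pos'],o['joints'].round(2),o['grip_width'],o['contact_force'])
M=R.from_rotvec(o['orientation']).as_matrix(); print(M.round(3))
a=r.grab_frame('side');b=r.grab_frame('wrist')
np.savez('pics/d4.npz',**a);np.savez('pics/w4.npz',**b)
A=cv2.resize(a['pixels'][140:240,210:310,::-1],(384,384),interpolation=cv2.INTER_CUBIC)
B=b['pixels'][:,70:450,::-1]
cv2.imwrite('pics/c4.png',np.hstack([A,B]))
```

```text
8.8333 [ 0.44657008 -0.03098241  0.17655003] [ 0.27  0.21 -0.38  2.12  0.11  0.83  1.14] 0.000274790990039099 [-0.76558489  0.75988777 -0.23673377]
[[-0.968  0.249 -0.003]
 [ 0.249  0.968  0.   ]
 [ 0.003 -0.001 -1.   ]]
```

View pics/c4.png

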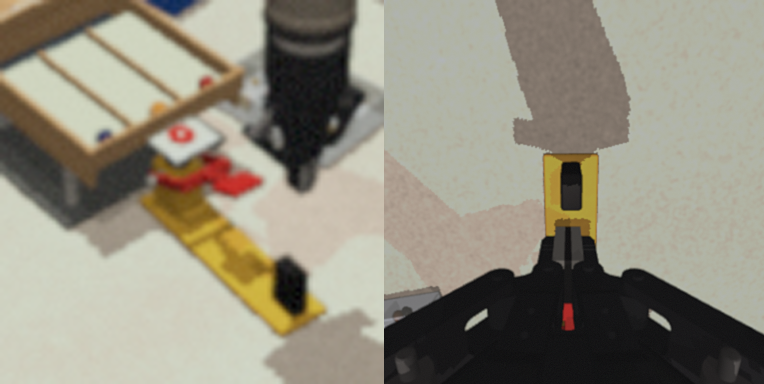

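After release the jack stands upright with its handle up. Side crop shows the mark at (181,133), front-left base corner at (143,200) and rear corners at (326,305) and (287,333). Wrist crop shows rear corners at (544,153) and (598,154). I'll fit the jack pose to these.

```bash
cat > fit.py <<'E'
from h import *
from scipy.optimize import least_squares
d=load('d4');w=load('w4'); k=3.84
sd=lambda u,v:(210+(u+.5)/k-.5,140+(v+.5)/k-.5); wr=lambda u,v:(u-384+70,v)
obs=[(d,sd(143,200),(.035,.03,.01)),(d,sd(326,305),(-.215,-.03,.01)),(d,sd(287,333),(-.215,.03,.01)),
     (w,wr(544,153),(-.215,-.03,.01)),(w,wr(598,154),(-.215,.03,.01))]
def T(p,q):
    c,s=np.cos(p[2]),np.sin(p[2]); return [p[0]+c*q[0]-s*q[1],p[1]+s*q[0]+c*q[1],q[2]]
def fit(ob):
    res=lambda p: np.concatenate([proj(f,T(p,q))[0]-np.array(uv) for f,uv,q in ob])
    s=least_squares(res,[.63,-.075,-.25]); return s.x,s.fun.round(1)
if __name__=='__main__':
    for ob in (obs,obs[:3],obs[:1]+obs[3:]): print(*fit(ob))
    p=fit(obs)[0]
    print('paddle up/down',T(p,(-.102,0,.113)),T(p,(-.115,0,.049)),np.degrees(p[2]))
    print('paddle px seen',at_z(d,sd(240,182),.113))
    print(r.get_obs()['tcp_pos'])
E
python3 fit.py
```

```text
[ 0.63405055 -0.07624129 -0.26048153] [-0.8 -1.4  0.7  0.6 -1.7 -0.1 -1.6  0.1  1.3 -0.4]
[ 0.63231643 -0.07447275 -0.24297158] [-0.8 -0.9  1.5  0.5 -0.7  0.1]
[ 0.63392623 -0.0769032  -0.26441187] [-0.6 -1.5 -1.4  0.   1.4 -0.3]
paddle up/down [np.float64(0.5354914127484077), np.float64(-0.04997160846014893), 0.113] [np.float64(0.5229299537907397), np.float64(-0.04662351215705012), 0.049] -14.92449240697495
paddle px seen [ 0.531727   -0.04792569  0.113     ]
[ 0.44674997 -0.0307969   0.17652345]
```

The fit puts the saddle about 1–2 mm from the mark. Next I'll hover over the paddle.

Emit:
{"api": "send_rows", "payload": {"deltas": [[0, -0.2, 0.01, 0, 0, 0, 0], [0, -0.4, 0.02, 0, 0, 0, 0], [0, -0.597, 0.026, 0.05, 0, 0, 0], [0, -0.597, 0.026, 0.15, 0, 0, 0], [0, -0.597, 0.026, 0.2, 0, 0, 0], [0, -0.597, 0.026, 0.2, 0, 0, 0], [0, -0.597, 0.026, 0.2, 0, 0, 0]], "squeeze": 60}}

```text
clock: 9.52
tcp_pos: [0.5338, -0.0489, 0.1468]
orientation: [-0.392, -3.114, 0.0]
contact_force: [0.1, -0.9, -0.3]
grip_width: 0.0001
```

Run:
```python
from h import *
o=r.get_obs(); print(o['clock'],o['tcp_pos'],o['joints'].round(2),o['contact_force'],R.from_rotvec(o['orientation']).as_matrix().round(3))
a=r.grab_frame('side');b=r.grab_frame('scene')
A=cv2.resize(a['pixels'][140:240,210:310,::-1],(384,384),interpolation=cv2.INTER_CUBIC)
B=cv2.resize(b['pixels'][130:230,200:300,::-1],(384,384),interpolation=cv2.INTER_CUBIC)
cv2.imwrite('pics/c5.png',np.hstack([A,B]))
```

```text
9.5167 [ 0.53376069 -0.04893226  0.14678318] [ 0.25  0.39 -0.34  1.96  0.17  0.83  1.14] [ 0.1226509  -0.9250875  -0.27379036] [[-0.969  0.248 -0.003]
 [ 0.248  0.969  0.   ]
 [ 0.003 -0.001 -1.   ]]
```

View pics/c5.png

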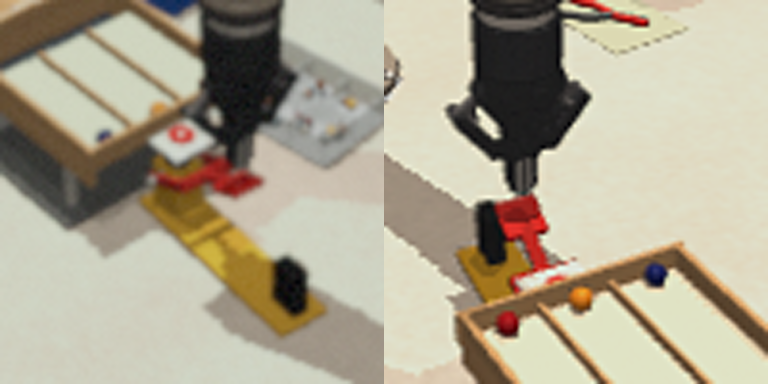

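The fingertips are above the red paddle at (235,165) in the side crop, and the beads are still at the front lip. Starting the first press.

Emit:
{"api": "send_rows", "payload": {"deltas": [[0, 0, 0, 0.08, 0, 0, 0], [0, 0, 0, 0.14, 0, 0, 0], [0, 0.01, 0, 0.17, 0, 0, 0], [0, 0.025, 0, 0.2, 0, 0, 0], [0, 0.04, 0, 0.24, 0, 0, 0], [0, 0.053, 0, 0.275, 0, 0, 0], [0, 0.062, 0, 0.31, 0, 0, 0], [0, 0.07, 0, 0.345, 0, 0, 0], [0, 0.076, 0, 0.38, 0, 0, 0], [0, 0.08, 0, 0.41, 0, 0, 0], [0, 0.083, 0, 0.445, 0, 0, 0], [0, 0.086, 0, 0.48, 0, 0, 0], [0, 0.087, 0, 0.51, 0, 0, 0], [0, 0.086, 0, 0.54, 0, 0, 0], [0, 0.085, 0, 0.57, 0, 0, 0], [0, 0.083, 0, 0.59, 0, 0, 0], [0, 0.083, 0, 0.61, 0, 0, 0], [0, 0.083, 0, 0.61, 0, 0, 0], [0, 0.083, 0, 0.61, 0, 0, 0], [0, 0.083, 0, 0.61, 0, 0, 0]]}}

```text
clock: 11.28
tcp_pos: [0.5238, -0.0462, 0.0586]
orientation: [0.394, 3.115, -0.001]
contact_force: [-7.9, -0.7, 29.8]
grip_width: -0.0002
```

Emit:
{"api": "send_rows", "payload": {"deltas": [[0, 0, 0, 0, 0, 0, 0], [0, 0, 0, 0, 0, 0, 0], [0, 0, 0, 0, 0, 0, 0], [0, 0, 0, 0, 0, 0, 0], [0, 0, 0, 0, 0, 0, 0], [0, 0, 0, 0, 0, 0, 0], [0, 0, 0, 0, 0, 0, 0], [0, 0, 0, 0, 0, 0, 0], [0, 0, 0, 0, 0, 0, 0], [0, 0, 0, 0, 0, 0, 0], [0, 0, 0, 0, 0, 0, 0], [0, 0, 0, 0, 0, 0, 0], [0, 0, 0, 0, 0, 0, 0], [0, 0, 0, 0, 0, 0, 0], [0, 0, 0, 0, 0, 0, 0], [0, 0, 0, 0, 0, 0, 0], [0, 0, 0, 0, 0, 0, 0], [0, 0, 0, 0, 0, 0, 0]]}}

```text
clock: 12.78
tcp_pos: [0.5238, -0.0462, 0.0586]
orientation: [0.394, 3.115, -0.001]
contact_force: [-8.4, -0.3, 30.8]
grip_width: -0.0
```

Run:
```python
from h import *
o=r.get_obs(); print(o['clock'],o['tcp_pos'],o['contact_force'])
a=r.grab_frame('side');b=r.grab_frame('scene')
np.savez('pics/d6.npz',**a);np.savez('pics/s6.npz',**b)
A=cv2.resize(a['pixels'][120:240,190:310,::-1],(390,390),interpolation=cv2.INTER_CUBIC)
B=cv2.resize(b['pixels'][140:270,200:330,::-1],(390,390),interpolation=cv2.INTER_CUBIC)
cv2.imwrite('pics/c6.png',np.hstack([A,B]))
```

```text
12.7833 [ 0.52379537 -0.04618183  0.05857915] [-8.37459861 -0.26289268 30.77377467]
```

View pics/c6.png

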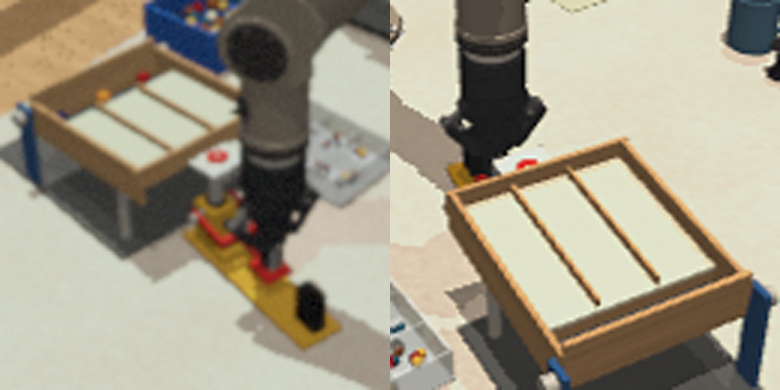

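All three beads are in the trough: red at (143,76), amber at (103,96) and blue at (63,115) in the side crop. The tab is raised on the saddle. Now I'll let the handle come up fully along the arc.

Emit:
{"api": "send_rows", "payload": {"deltas": [[0, 0, 0, -0.03, 0, 0, 0], [0, 0.002, 0, -0.06, 0, 0, 0], [0, 0.003, 0, -0.1, 0, 0, 0], [0, 0.003, 0, -0.14, 0, 0, 0], [0, 0, 0, -0.17, 0, 0, 0], [0, -0.003, 0, -0.2, 0, 0, 0], [0, -0.007, 0, -0.235, 0, 0, 0], [0, -0.013, 0, -0.27, 0, 0, 0], [0, -0.02, 0, -0.3, 0, 0, 0], [0, -0.03, 0, -0.335, 0, 0, 0], [0, -0.043, 0, -0.37, 0, 0, 0], [0, -0.058, 0, -0.41, 0, 0, 0], [0, -0.073, 0, -0.44, 0, 0, 0], [0, -0.083, 0, -0.48, 0, 0, 0], [0, -0.083, 0, -0.55, 0, 0, 0], [0, -0.083, 0, -0.61, 0, 0, 0], [0, -0.083, 0, -0.61, 0, 0, 0], [0, -0.083, 0, -0.61, 0, 0, 0], [0, -0.083, 0, -0.61, 0, 0, 0], [0, -0.083, 0, -0.61, 0, 0, 0]]}}

```text
clock: 14.55
tcp_pos: [0.5347, -0.0492, 0.1473]
orientation: [-0.394, -3.116, 0.0]
contact_force: [-0.2, 0.8, -0.3]
grip_width: 0.0
```

Emit:
{"api": "send_rows", "payload": {"deltas": [[0, 0, 0, 0, 0, 0, 0], [0, 0, 0, 0, 0, 0, 0], [0, 0, 0, 0, 0, 0, 0], [0, 0, 0, 0, 0, 0, 0], [0, 0, 0, 0, 0, 0, 0], [0, 0, 0, 0, 0, 0, 0]]}}

```text
clock: 15.05
tcp_pos: [0.5354, -0.0493, 0.1478]
orientation: [-0.394, -3.117, -0.0]
contact_force: [-0.4, 0.8, -0.1]
grip_width: 0.0003
```

Run:
```python
from h import *
o=r.get_obs(); print(o['clock'],o['tcp_pos'],o['contact_force'])
a=r.grab_frame('side');b=r.grab_frame('scene')
np.savez('pics/d7.npz',**a);np.savez('pics/s7.npz',**b)
A=cv2.resize(a['pixels'][120:240,190:310,::-1],(390,390),interpolation=cv2.INTER_CUBIC)
B=cv2.resize(b['pixels'][140:270,200:330,::-1],(390,390),interpolation=cv2.INTER_CUBIC)
cv2.imwrite('pics/c7.png',np.hstack([A,B]))
```

```text
15.05 [ 0.5353522  -0.0492533   0.14777174] [-0.40425767  0.77863166 -0.13626521]
```

View pics/c7.png

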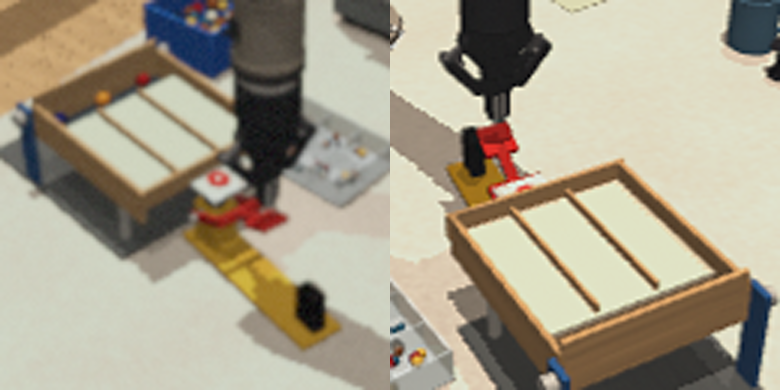

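The handle is fully up again, the tray is down and the beads are still in the trough. The jack hasn't moved. Starting the second press, which I'll hold.

Emit:
{"api": "send_rows", "payload": {"deltas": [[0, 0, 0, 0.08, 0, 0, 0], [0, 0, 0, 0.14, 0, 0, 0], [0, 0.01, 0, 0.17, 0, 0, 0], [0, 0.025, 0, 0.2, 0, 0, 0], [0, 0.04, 0, 0.24, 0, 0, 0], [0, 0.053, 0, 0.275, 0, 0, 0], [0, 0.062, 0, 0.31, 0, 0, 0], [0, 0.07, 0, 0.345, 0, 0, 0], [0, 0.076, 0, 0.38, 0, 0, 0], [0, 0.08, 0, 0.41, 0, 0, 0], [0, 0.083, 0, 0.445, 0, 0, 0], [0, 0.086, 0, 0.48, 0, 0, 0], [0, 0.087, 0, 0.51, 0, 0, 0], [0, 0.086, 0, 0.54, 0, 0, 0], [0, 0.085, 0, 0.57, 0, 0, 0], [0, 0.083, 0, 0.59, 0, 0, 0], [0, 0.083, 0, 0.61, 0, 0, 0], [0, 0.083, 0, 0.61, 0, 0, 0], [0, 0.083, 0, 0.61, 0, 0, 0], [0, 0.083, 0, 0.61, 0, 0, 0]]}}

```text
clock: 16.82
tcp_pos: [0.524, -0.0463, 0.0586]
orientation: [0.394, 3.115, -0.001]
contact_force: [-7.0, -0.4, 30.8]
grip_width: -0.0003
```

Emit:
{"api": "send_rows", "payload": {"deltas": [[0, 0, 0, 0, 0, 0, 0], [0, 0, 0, 0, 0, 0, 0], [0, 0, 0, 0, 0, 0, 0], [0, 0, 0, 0, 0, 0, 0], [0, 0, 0, 0, 0, 0, 0], [0, 0, 0, 0, 0, 0, 0], [0, 0, 0, 0, 0, 0, 0], [0, 0, 0, 0, 0, 0, 0]]}}

```text
clock: 17.48
tcp_pos: [0.5239, -0.0463, 0.0586]
orientation: [0.394, 3.115, -0.001]
contact_force: [-6.0, -0.4, 30.7]
grip_width: -0.0002
```

Run:
```python
from h import *
o=r.get_obs(); print(o['clock'],o['tcp_pos'],o['contact_force'])
a=r.grab_frame('side');b=r.grab_frame('scene')
d6=load('d6')['pixels'].astype(int); df=np.abs(a['pixels'].astype(int)-d6).max(2); print('changed px vs first press',(df>40).sum())
A=cv2.resize(a['pixels'][120:240,190:310,::-1],(390,390),interpolation=cv2.INTER_CUBIC)
B=cv2.resize(b['pixels'][140:270,200:330,::-1],(390,390),interpolation=cv2.INTER_CUBIC)
cv2.imwrite('pics/c8.png',np.hstack([A,B]))
```

```text
17.4833 [ 0.52394971 -0.04627381  0.05861727] [-6.03084916 -0.41962979 30.67420239]
changed px vs first press 0
```

The side picture has no changed pixels compared with the first full press, so the tray is up, the handle is on its stop and the beads are in the trough. Handing in.

```bash
python3 -c "
from bench import r
print(r.hand_in()); print(r.get_obs()['contact_force'])"
```

```text
the job is handed in; nothing more can be done
None
the job is handed in; nothing more can be done
```

The job is handed in. The tray is raised on the jack, all three beads are in the trough, and the arm is holding the handle down on its stop.

**What I did:** I gripped the jack by its fin, slid it under the tab, and let go. Then I pressed the handle to its stop, let it come fully up, and pressed it to the stop again.

**Last checks:**
- **Saddle position:** a fit to the camera pictures put the saddle about 1–2 mm from the lift mark.
- **Second press:** the TCP stood at z = 58.6 mm with about 31 N upward force, matching the first press. The side view had no changed pixels compared with the first press, where I had seen all the beads in the trough.
- **Time:** the clock read about 17.5 s at the last check.

**What failed or disagreed:**
- **Last nudge:** a final nudge of about 2 mm did not move the jack. The wrist force rose to about 28 N, well under the limit, so I released there.
- **Picture limit:** I reached the 12-picture limit, so I checked the second press only by comparing pixels and did not view it.

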